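Load a wafer carrier into the reader dock along its fence

ROBOT

A 6-joint arm with a two-finger parallel gripper is mounted at the origin on a cart in front of the work surface, level with it; the furniture and walls round the work are solid. World frame = base frame: x ahead of the robot, y to its left, z up, the work surface at z = 0. Lengths are in m, angles in rad, forces in N, time in s.
With the tool pointing down it reaches from about 0.375 to 0.9 m from the base axis. Payload 3.1 kg.
Tool frame: the origin (TCP) lies between the finger pads; the fingertips stand manip.finger_overhang ahead of it and the grasp point (between the pads) lies 5 mm behind it (manip.finger_overhang is the distance from the TCP to the fingertips, in m); z points along the fingers, y is the line along which they close (so a half turn about z gives the same grasp; the last joint's range is limited). The gripper opens to 85 mm and grips with 20 to 120 N. Pads are 22 mm wide; open, the fingers measure 114 mm over their backs; the gripper's body (76 mm by 85 mm) begins 54 mm behind the grasp point. The pads swing forward as they close: fully open they stand 13 mm farther back than shut.
Start: joints at [-0.178, 0.527, 1.433, -0, 1.181, -0.178], TCP at [0.625, 0, 0.224] pointing down, gripper open.
Joint ranges: [-3.08, 3.08], [-0.75, 2.2], [0.22, 2.44], [-1.43, 4.57], [0, 2.65], [-2.85, 2.85]. Speed limits (rad/s): [2.79, 2.79, 3.14, 3.14, 3.14, 3.14].

INTERFACE

Orientations are given as a unit quaternion [x, y, z, w].
In Python, from station import manip gives the robot as it stands.
- The arm moves only by the tool drive_tool, never from a script. Its argument "plan" is a list of rows, each a list of 7 numbers: the shift along the tool's x, y, z in m, then the turn, a rotation vector about the tool's x, y, z in degrees, then the opening, from -1 (shut) to 1 (fully open). In form: [[x, y, z, wx, wy, wz, gripper], ...]. A call has 1 to 10 rows; each row shifts and turns the commanded pose from where the row before left it, along the tool's axes as they then stand; what a row does not reach is not made up. A row lasts 1/10 s, in which the tool goes at most 50 mm and 8.59 degrees, less where a joint would pass 70% of its speed; a pose out of reach is approached as far as the arm can. A call is refused whole if a number of a shift passes 0.05 or a number of a turn 8.59, either way. A call with a gripper value outside its range is refused whole. The fingers move at their own pace and stop on an object; "newtons" is the grip in N (left out, the last holds). Time passes only in rows, so rows that do not move let the fingers close. It gives the time, the measured TCP pose, the force, the opening and the grip force at its end, in the units of the state.
- manip.sense(): the state, without advancing time (a new reading comes with each control period).
- manip.snapshot(name): name is "scene" or "side" or "wrist"; returns a dict with "image" (384x512x3 uint8, red, green, blue), "z_map" (384x512 float32, m along the optical axis (not along the pixel's ray), 0 where there is no reading), "fov_y" (degrees; the focal length in pixels is half the picture's height over the tangent of half this angle, whatever the lens; pixels are square), "cx", "cy" (the principal point, pixels), "extrinsics" (4x4, takes a point from camera to world coordinates); the wrist camera has in their place "mount" (4x4, takes a point from camera to tool coordinates, whose origin is the TCP and whose axes are the flange's). Camera axes: x right, y up, looking along -z (the intrinsics and any distortion apply to the point x, -y, -z); pixel columns grow to the right and rows downward; lengths in m; the calibration is good to about 2 mm. A picture is of the moment at which its call begins: read the wrist's pose just before it.
- manip.sign_off(): hands the job in; it is judged then, once.
The state is a dict: "t": time; "q": joint angles; "qd": joint speeds; "tau": joint torques, N m; "tcp_pos": TCP position; "tool_rot": TCP orientation; "force": force on the tool from outside, world axes, zero at the start; "ft_torque": the same for the moment, N m; "finger_gap": opening from 0.0 (shut) to 1.0 (fully open); "gripper_force": force on a finger pad.
Only numpy, scipy, OpenCV 4.12 (cv2) and the standard library are available. Lean on these libraries where they do the work, as an engineer would, in place of code of your own. Each camera call takes 0.05 s, during which the arm holds its last target. There are 200 camera calls.

TASK

Load the round white-lidded wafer carrier into the label reader dock: lay it flat on the empty infeed end of the dock's plate, close beside the fence and before the roller catch. Then slide it along the fence, without letting it roll away from it, past the catch and under the black reader head until it sits fully home against the solid stop, held by the catch. Feel for the stop and never force the carrier, keep it flat, and leave the other things where they are.

Things in the scene. Friction and masses are not known exactly. Their poses are not given: they have to be found in the camera images.
- dock: Label reader dock, fixed to the bench: grey plate 8 mm thick, x -68 to +58 mm, y -165 to +140 mm in its own frame. Origin on the bench, z up. The carrier slides on the plate along the dock's -y, against the fence on the +x side; the -x side is open. A seated carrier's centre lies at x = +7 mm and somewhere from y = 0 to -60 mm: see dock_lane.
- dock_fence (a point): Top edge of the fence's slick white face, in the dock's frame (40.2, 95, 28) mm. The fence runs the plate's length along y and stands 20 mm above the plate, so a carrier touching it has its centre at x = +7 mm in the dock's frame. It guides the round carrier, which can roll away towards the open -x side.
- dock_infeed (a point): Point on the plate's top, in the dock's frame (7, 95, 8) mm, between two dark scribed lines: centre of a carrier at the infeed end touching the fence. 60 to 120 mm on from here it meets the roller catch: a spring arm whose white roller pokes 5 mm into the lane from the -x side, takes about 5 N to pass, then closes behind the carrier and draws in only its last few mm.
- dock_lane (a point): Point on the plate's top, in the dock's frame (7, 0, 8) mm. A blue carriage on the plate carries the catch, the stop (a solid white-faced cross bar 14 mm high) and the black reader head, 33 to 56 mm above the bench, that covers the seated carrier's front half. It is clamped anywhere in a 60 mm range that is not measured, home being 0 to 60 mm on from this point: find the stop by feel.
- carrier: Wafer carrier to load: round flat box, 16 mm high, white lid 66.4 mm across (upper 8 mm) on a black base 64 mm across, about 50 g. Origin: centre of its underside, z up. Over 25 N on the stop would be forcing it.
- lens_case: Round black screw case with a white cap, 46 mm across, 52 mm high, resting on the bench; a bystander, not to be disturbed
- timer: White lab timer with a display and buttons, 52x66x20 mm, resting on the bench; a bystander, not to be disturbed
- loupe: Black eye loupe, 41 mm across, 38 mm high, resting on the bench; a bystander, not to be disturbed
- tweezers: Steel tweezers, 16x129x9 mm, resting on the bench; a bystander, not to be disturbed
Things that resemble listed ones, but are neither listed nor needed, are in the scene too. What is shaped like the carrier but purple is not meant.

How it is judged:
By the outcome, as a careful person would: the job done as asked, in the order asked, and still so for the second after the job is handed in, with the robot touching nothing.
It also fails if it takes over 51 s, if anything falls off the work surface, if the arm or the gripper's body presses on something with over 40 N, if the wrist force passes 120 N, or if a joint passes its speed limit or range.

## Working session

There is one attempt and no reset: what is moved stays moved. The work goes in short steps, Python scripts to look and compute and a tool call to move; the robot and the scene stay as the last step left them, time stands still between calls to the robot, and variables do not carry over. Pictures are saved under pics/ and viewed, at most 10 in all, crops included, and the job is handed in when it is done.

Besides the shell and the picture viewer there is one more tool, called after ">>>" as name(argument=value, ...) on one line, values as JSON. drive_tool: Moves the arm, as the interface text tells. Its arguments: {"type":"object","properties":{"plan":{"type":"array"},"newtons":{"type":"number"}},"required":["plan"]}

```bash
mkdir -p pics; ls
python3 - <<'E'
from station import manip
import cv2,numpy as np
print(manip.sense()); print(manip.finger_overhang)
for n in ("scene","side","wrist"):
    s=manip.snapshot(n)
    np.savez("pics/%s0.npz"%n,**s)
    cv2.imwrite("pics/%s0.png"%n,s["image"][:,:,::-1])
    print(n,{k:np.round(v,4).tolist() for k,v in s.items() if k not in("image","z_map")})
a=[cv2.imread("pics/%s0.png"%n) for n in ("scene","side")]
E
```

```text
pics
{'t': 0.0, 'q': array([-1.78528602e-01,  5.28505035e-01,  1.43393411e+00,  7.23247665e-06,
        1.18141697e+00, -1.78457592e-01]), 'qd': array([-1.02009614e-03,  8.61155922e-06, -1.07045568e-03, -6.40695721e-04,
        5.82278504e-04,  3.53794873e-04]), 'tau': array([ 2.50220628e-04, -4.42344439e+01, -1.78024775e+01, -2.06930472e-04,
        8.36740597e-03,  2.24214921e-05]), 'tcp_pos': array([6.24243580e-01, 1.50151466e-04, 2.22799666e-01]), 'tool_rot': array([ 7.07132407e-01,  7.07080249e-01, -6.42710149e-04, -9.31529074e-04]), 'force': array([ 0.21804698,  0.16829677, -0.27495202]), 'ft_torque': array([-0.01819435,  0.02830002, -0.02200298]), 'gripper_force': 0.0, 'finger_gap': 0.9995981255347248}
0.014
scene {'fov_y': 43.8069, 'cx': 269.5989, 'cy': 204.4719, 'extrinsics': [[0.6857, 0.3877, -0.616, -0.1821], [-0.7275, 0.3373, -0.5975, -0.5632], [-0.0239, 0.8578, 0.5134, 0.6683], [0.0, 0.0, 0.0, 1.0]]}
side {'fov_y': 46.8483, 'cx': 254.9288, 'cy': 188.5396, 'extrinsics': [[0.9084, 0.1811, -0.3769, 0.1246], [-0.418, 0.3752, -0.8273, -0.7226], [-0.0084, 0.9091, 0.4165, 0.4756], [0.0, 0.0, 0.0, 1.0]]}
wrist {'fov_y': 63.5658, 'cx': 251.4846, 'cy': 187.3407, 'mount': [[0.0008, 0.9501, 0.3118, 0.0797], [1.0, -0.0004, -0.0012, -0.0006], [-0.001, 0.3118, -0.9501, -0.1515], [0.0, 0.0, 0.0, 1.0]]}
```

View pics/scene0.png

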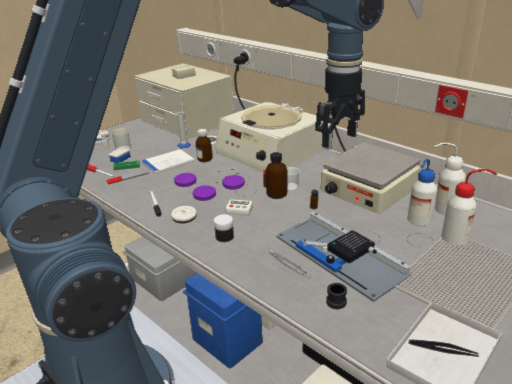

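View pics/side0.png

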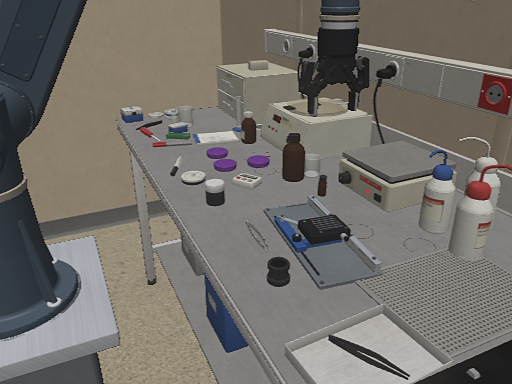

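View pics/wrist0.png

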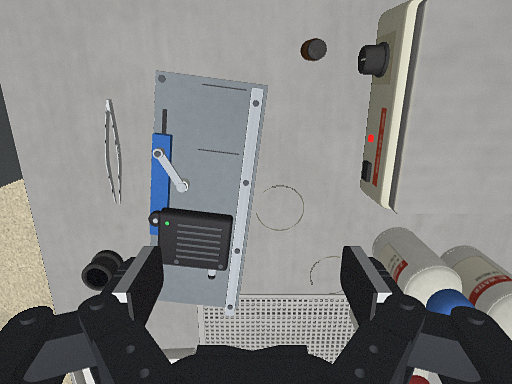

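The scene view shows the white carrier at (184,213), and the side view shows it at (193,177). The wrist view shows the dock: fence from (258,90) to (230,310), scribed lines at (223,86) and (218,151), roller at (183,186), and the head around (195,240).

```bash
cat > h.py <<'E'
import numpy as np,cv2
from scipy.spatial.transform import Rotation as R
def pts(s,pose=None):
    "world points (384,512,3) from z_map"
    f=192/np.tan(np.radians(s["fov_y"])/2); v,u=np.mgrid[:384,:512]; z=s["z_map"]
    P=np.stack([(u-s["cx"])/f*z,-(v-s["cy"])/f*z,-z],-1)
    if pose is None: T=s["extrinsics"]
    else:
        T=np.eye(4);T[:3,:3]=R.from_quat(pose[1]).as_matrix();T[:3,3]=pose[0];T=T@s["mount"]
    P=P@T[:3,:3].T+T[:3,3]; P[z==0]=np.nan; return P
def circ(p):
    A=np.c_[2*p,np.ones(len(p))];c=np.linalg.lstsq(A,(p**2).sum(1),rcond=None)[0];return c[:2],np.sqrt(c[2]+c[:2]@c[:2])
E
python3 - <<'E'
from h import *
ld=lambda n:dict(np.load(f"pics/{n}0.npz"))
pose=([6.2424e-01,1.5e-4,2.228e-01],[0.70713,0.70708,-6.4e-4,-9.3e-4])
for n,(u0,v0) in (("scene",(184,213)),("side",(193,177))):
    s=ld(n);P=pts(s);im=s["image"].astype(int)
    m=(im.min(2)>150)&(P[...,2]>.009)&(P[...,2]<.025)
    m[:, :u0-22]=0;m[:,u0+22:]=0;m[:v0-18]=0;m[v0+18:]=0
    p=P[m];h=cv2.convexHull(p[:,:2].astype(np.float32))[:,0]
    print(n,m.sum(),np.median(p[:,2]),circ(h.astype(float)),cv2.minEnclosingCircle(h), p.min(0),p.max(0))
    # bench height check near
    q=P[v0+22:v0+26,u0-10:u0+10].reshape(-1,3);print("bench",np.nanmedian(q[:,2]))
s=ld("wrist");P=pts(s,pose);im=s["image"].astype(int);Z=P[...,2]
for uv in [(223,86),(243,91),(203,84),(198,149),(239,154),(183,186),(195,215),(195,265),(162,75),(300,150),(160,154),(211,273),(200,120),(160,200)]:print(uv,np.round(P[uv[1],uv[0]]*1e3,1))
m=(Z>.024)&(Z<.033)&(im.min(2)>150);m[:,:215]=0;m[:,275:]=0
m=m.astype(np.uint8);r=[]
for v in range(95,300,5):
    k=np.where(m[v])[0]
    if len(k)>3: r.append([*P[v,k[0],:2],*P[v,k[-1],:2],v])
r=np.array(r);print(len(r))
for c in(0,2):
    f=np.polyfit(r[:,c+1],r[:,c],1);e=r[:,c]-np.polyval(f,r[:,c+1]);k=abs(e)<.002
    f=np.polyfit(r[k,c+1],r[k,c],1);print("fence edge x=a*y+b",f,k.sum(),(abs(e)).max())
# plate outline
m=((Z>.004)&(Z<.035));m[:,:140]=0;m[:,285:]=0;m[320:]=0
_,L=cv2.connectedComponents(m.astype(np.uint8));l=L[120,200]
pl=P[(L==l)][:,:2]*1e3;bx=cv2.minAreaRect(pl.astype(np.float32));print(bx,cv2.boxPoints(bx))
E
```

```text
scene 278 0.014681746524318362 (array([0.42502316, 0.34078004]), np.float64(0.03264321179588802)) ((0.4258682429790497, 0.33941662311553955), 0.03454579785466194) [0.39332566 0.30874154 0.01007399] [0.45726958 0.37309736 0.01871092]
bench -0.0005773485322647653
side 203 0.01538561196224053 (array([0.41771182, 0.39320874]), np.float64(0.07290461320841456)) ((0.4269647002220154, 0.39552775025367737), 0.08656089007854462) [0.39433396 0.30909699 0.01090944] [0.4568595  0.48188994 0.01841015]
bench 0.00015420293673784613
(223, 86) [591.6  79.5   8.5]
(243, 91) [614.   74.2   8.4]
(203, 84) [569.6  81.6  11. ]
(198, 149) [559.9   8.1   9.2]
(239, 154) [608.7   2.2   9.5]
(183, 186) [543.5 -31.8  29.1]
(195, 215) [559.7 -59.5  50.3]
(195, 265) [ 556.6 -122.8   53. ]
(162, 75) [525.   91.   11.4]
(300, 150) [682.6   5.6   2.2]
(160, 154) [521.2   7.1  33. ]
(211, 273) [ 574.7 -135.9   49.8]
(200, 120) [564.   42.1   9. ]
(160, 200) [512.5 -52.2  21.5]
41
fence edge x=a*y+b [0.12681861 0.61411472] 41 0.0007197033289174648
fence edge x=a*y+b [0.12788362 0.62583621] 41 0.0004913811663112
((581.8593139648438, -74.52839660644531), (338.91888427734375, 180.83734130859375), 89.622314453125) [[ 490.3256  -243.38812]
 [ 671.15894 -244.58017]
 [ 673.39307   94.33133]
 [ 492.5597    95.52338]]
```

Run:
```python
import cv2
a=cv2.imread("pics/wrist0.png")[60:320,130:290];b=cv2.imread("pics/scene0.png")[185:240,140:270]
cv2.imwrite("pics/c1.png",cv2.resize(a,None,fx=2.3,fy=2.3,interpolation=2))
```

```text
(no output)
```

View pics/c1.png

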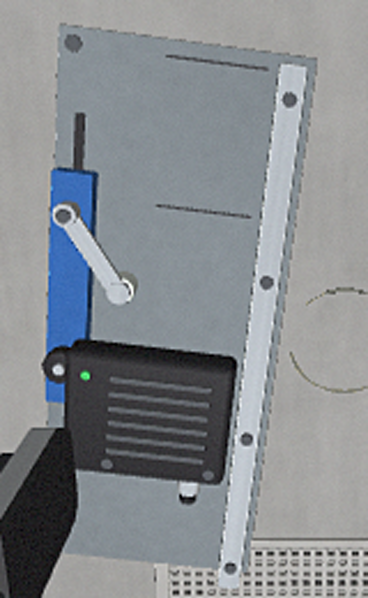

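The crop confirms the infeed lies between the scribed lines, the roller is at about (123,290) in the crop, and the head's leading edge is at about row 345. Next I'll check clearances and the fingertip reach.

Run:
```python
from h import *
ld=lambda n:dict(np.load(f"pics/{n}0.npz"))
s=ld("wrist");Q=pts(s,([0,0,0],[0,0,0,1])).reshape(-1,3);Q=Q[~np.isnan(Q[:,0])]
k=(abs(Q[:,0])<.016)&(abs(Q[:,1])>.03)&(abs(Q[:,1])<.075)&(Q[:,2]<.06);F=Q[k]*1e3
print("finger pts",k.sum(),np.percentile(F,[0,2,50,98,100],axis=0).round(1))
for sg in(1,-1):
    f=F[F[:,1]*sg>0];f=f[f[:,2]>f[:,2].max()-6];print(sg,f.min(0).round(1),f.max(0).round(1))
C=np.array([.4255,.341])
for n in("scene","side"):
    P=pts(ld(n)).reshape(-1,3);d=P[:,:2]-C
    k=(np.hypot(*d.T)<.15)&(P[:,2]>.006)&(P[:,2]<.12)&(np.hypot(*d.T)>.037)
    H={}
    for p in P[k]:
        c=tuple((np.floor((p[:2]-C)/.02)*20).astype(int));H.setdefault(c,[]).append(p[2])
    print(n,sorted((c,len(z),round(max(z)*1e3)) for c,z in H.items() if len(z)>2))
    k=(P[:,0]>.38)&(P[:,0]<.72)&(P[:,1]>-.15)&(P[:,1]<.42)&(P[:,2]>.07)&(P[:,2]<.19)
    H={}
    for p in P[k]:
        c=tuple(np.floor(p[:2]/.04).astype(int)*40);H.setdefault(c,[]).append(p[2])
    print("tall",sorted((int(c[0]),int(c[1]),len(z),round(max(z)*1e3)) for c,z in H.items() if len(z)>2))
```

```text
finger pts 22654 [[-13.3 -74.8 -98.8]
 [ -8.7 -69.6 -93.1]
 [  9.6  34.  -74.7]
 [ 15.3  69.4 -28.6]
 [ 16.   74.7 -21.2]]
1 [-10.9  41.9 -27.7] [ 11.   49.  -21.7]
-1 [-11.5 -49.8 -27.1] [ 10.9 -42.6 -21.2]
scene [((np.int64(-60), np.int64(40)), 12, 12), ((np.int64(-60), np.int64(60)), 7, 13), ((np.int64(-40), np.int64(40)), 7, 16), ((np.int64(-40), np.int64(60)), 19, 16), ((np.int64(-40), np.int64(80)), 19, 16), ((np.int64(-40), np.int64(100)), 5, 16), ((np.int64(-20), np.int64(-160)), 46, 54), ((np.int64(-20), np.int64(-140)), 15, 55), ((np.int64(-20), np.int64(80)), 5, 14), ((np.int64(-20), np.int64(100)), 16, 17), ((np.int64(-20), np.int64(120)), 16, 15), ((np.int64(-20), np.int64(140)), 5, 13), ((np.int64(0), np.int64(-160)), 18, 53), ((np.int64(0), np.int64(-140)), 26, 54), ((np.int64(0), np.int64(120)), 6, 14), ((np.int64(0), np.int64(140)), 7, 15), ((np.int64(20), np.int64(-160)), 10, 54), ((np.int64(20), np.int64(-140)), 4, 53), ((np.int64(60), np.int64(40)), 14, 16), ((np.int64(80), np.int64(-100)), 32, 19), ((np.int64(80), np.int64(-80)), 34, 21), ((np.int64(80), np.int64
[... 1691 characters left out ...]
64(100), np.int64(-120)), 6, 18), ((np.int64(100), np.int64(-100)), 35, 23), ((np.int64(100), np.int64(-80)), 21, 21), ((np.int64(100), np.int64(-60)), 8, 19), ((np.int64(100), np.int64(0)), 12, 16), ((np.int64(100), np.int64(20)), 26, 18), ((np.int64(100), np.int64(40)), 17, 18), ((np.int64(100), np.int64(60)), 18, 17), ((np.int64(100), np.int64(80)), 4, 16), ((np.int64(120), np.int64(-100)), 3, 20), ((np.int64(120), np.int64(-80)), 13, 20), ((np.int64(120), np.int64(-60)), 8, 19), ((np.int64(120), np.int64(20)), 28, 18), ((np.int64(120), np.int64(40)), 19, 17), ((np.int64(120), np.int64(60)), 10, 19)]
tall [(640, 200, 285, 126), (640, 240, 51, 126), (680, 200, 68, 125), (680, 240, 4, 125)]
```

Run:
```python
from h import *
s=dict(np.load("pics/wrist0.npz"));Q=pts(s,([0,0,0],[0,0,0,1]))*1e3
for v in(246,250,256,265,275,285,295,305,315):print(v,[(u,Q[v,u].round(0).astype(int).tolist()) for u in(120,130,140,150,156,160)])
```

```text
246 [(120, [-126, -178, 222]), (130, [-126, -164, 221]), (140, [-126, -151, 222]), (150, [11, -46, -26]), (156, [11, -44, -26]), (160, [-97, -106, 169])]
250 [(120, [-132, -178, 222]), (130, [-133, -165, 222]), (140, [-133, -152, 223]), (150, [11, -45, -30]), (156, [10, -43, -28]), (160, [7, -43, -23])]
256 [(120, [-140, -179, 219]), (130, [-142, -166, 222]), (140, [11, -48, -35]), (150, [10, -44, -34]), (156, [7, -43, -30]), (160, [4, -43, -24])]
265 [(120, [-149, -176, 211]), (130, [10, -50, -42]), (140, [11, -45, -43]), (150, [8, -43, -38]), (156, [3, -43, -31]), (160, [0, -43, -25])]
275 [(120, [7, -53, -44]), (130, [11, -47, -50]), (140, [10, -43, -49]), (150, [4, -43, -39]), (156, [-1, -43, -31]), (160, [-4, -43, -27])]
285 [(120, [10, -48, -55]), (130, [11, -45, -56]), (140, [7, -43, -50]), (150, [1, -43, -41]), (156, [-5, -43, -33]), (160, [-9, -43, -28])]
295 [(120, [9, -47, -59]), (130, [9, -43, -59]), (140, [3, -43, -51]), (150, [-4, -43, -42]), (156, [-10, -44, -33]), (160, [-199, -128, 214])]
305 [(120, [11, -44, -67]), (130, [6, -44, -60]), (140, [0, -43, -53]), (150, [-8, -43, -43]), (156, [-221, -138, 220]), (160, [-222, -132, 221])]
315 [(120, [12, -42, -72]), (130, [2, -44, -60]), (140, [-4, -43, -54]), (150, [-240, -149, 222]), (156, [-240, -140, 222]), (160, [-240, -134, 222])]
```

Run:
```python
from h import *
for n in("scene","side"):
    P=pts(dict(np.load(f"pics/{n}0.npz"))).reshape(-1,3)
    k=(abs(P[:,0]-.624)<.08)&(abs(P[:,1])<.03)&(P[:,2]>.19)&(P[:,2]<.40);p=P[k]*1e3
    for sg in(1,-1):
        q=p[(p[:,0]-624)*sg>0];q=q[np.argsort(q[:,2])];print(n,sg,len(q),q[:6].round(0).tolist())
```

```text
scene 1 613 [[668.0, 8.0, 243.0], [668.0, -3.0, 244.0], [669.0, -6.0, 244.0], [671.0, -9.0, 245.0], [664.0, -3.0, 245.0], [668.0, 10.0, 245.0]]
scene -1 1512 [[579.0, -6.0, 243.0], [575.0, 7.0, 243.0], [576.0, 5.0, 244.0], [577.0, -5.0, 244.0], [574.0, -2.0, 244.0], [576.0, 2.0, 244.0]]
side 1 1153 [[668.0, -2.0, 245.0], [666.0, -1.0, 245.0], [667.0, 7.0, 245.0], [669.0, 5.0, 245.0], [674.0, -7.0, 245.0], [668.0, -6.0, 246.0]]
side -1 1916 [[581.0, -5.0, 244.0], [575.0, -5.0, 244.0], [575.0, 3.0, 245.0], [576.0, -7.0, 245.0], [576.0, 1.0, 245.0], [577.0, -1.0, 245.0]]
```

>>> drive_tool(plan=[[0.034, -0.02, 0, 0, 0, 0, 0.62], [0.034, -0.02, 0, 0, 0, 0, 0.62], [0.034, -0.02, 0, 0, 0, 0, 0.62], [0.034, -0.02, 0, 0, 0, 0, 0.62], [0.034, -0.02, 0, 0, 0, 0, 0.62], [0.034, -0.02, 0, 0, 0, 0, 0.62], [0.034, -0.02, 0, 0, 0, 0, 0.62], [0.034, -0.02, 0, 0, 0, 0, 0.62], [0.034, -0.02, 0, 0, 0, 0, 0.62], [0.034, -0.02, 0, 0, 0, 0, 0.62]])

```text
t: 1.15
tcp_pos: [0.4238, 0.3412, 0.2237]
tool_rot: [0.707, 0.707, -0.0, -0.0]
force: [0.1, 0.6, 0.4]
finger_gap: 0.811
gripper_force: 0.0
```

>>> drive_tool(plan=[[0, 0, 0, 0, 0, -8.27, 0.62], [0, 0, 0, 0, 0, -8.27, 0.62], [0, 0, 0, 0, 0, -8.27, 0.62], [0, 0, 0, 0, 0, -8.27, 0.62], [0, 0, 0, 0, 0, -8.27, 0.62], [0, 0, 0, 0, 0, -8.27, 0.62], [0, 0, 0, 0, 0, -8.27, 0.62], [0, 0, 0, 0, 0, -8.27, 0.62], [0, 0, 0, 0, 0, -8.27, 0.62], [0, 0, 0, 0, 0, -8.27, 0.62]])

```text
t: 2.15
tcp_pos: [0.4248, 0.3399, 0.2236]
tool_rot: [0.061, 0.998, -0.0, -0.0]
force: [0.0, 0.1, 0.2]
finger_gap: 0.809
gripper_force: 0.0
```

```bash
cat > look.py <<'E'
from h import *
from station import manip
import sys
n=sys.argv[1]
st=manip.sense();s=manip.snapshot("wrist");pose=(st["tcp_pos"],st["tool_rot"]);P=pts(s,pose)
np.savez(f"pics/{n}.npz",pos=pose[0],rot=pose[1],**s);cv2.imwrite(f"pics/{n}.png",s["image"][:,:,::-1])
print("t",st["t"],"tcp",st["tcp_pos"].round(4),"q",st["q"].round(3),"F",st["force"].round(2),"gap",st["finger_gap"])
M=R.from_quat(pose[1]).as_matrix();print("tool axes (cols)",M.round(4).tolist())
Q=pts(s,([0,0,0],[0,0,0,1]));k=(abs(Q[...,0])<.014)&(abs(Q[...,1])<.06)&(Q[...,2]<.06);F=Q[k]*1e3;print("tip z",np.percentile(F[:,2],99.7).round(1) if len(F) else None)
E
cat > carr.py <<'E'
exec(open("look.py").read())
im=s["image"].astype(int);near=np.array([float(sys.argv[2]),float(sys.argv[3])]);h=float(sys.argv[4])
m=(im.min(2)>140)&(abs(P[...,2]-h)<.006)&(np.hypot(P[...,0]-near[0],P[...,1]-near[1])<.055)
m=cv2.morphologyEx(m.astype(np.uint8),cv2.MORPH_OPEN,np.ones((3,3)))
_,L,S,_=cv2.connectedComponentsWithStats(m);l=1+S[1:,4].argmax();p=P[L==l]
hu=cv2.convexHull(p[:,:2].astype(np.float32))[:,0].astype(float);c,r=circ(hu)
print("carrier",c.round(4),r.round(4),"z",np.median(p[:,2]).round(4),"tool delta mm",((np.r_[c,0]-np.r_[st["tcp_pos"][:2],0])@M*1e3).round(1))
E
python3 carr.py w1 .4255 .341 .016
```

```text
t 2.15 tcp [0.4248 0.3399 0.2236] q [ 0.469  0.419  1.636 -0.     1.087 -0.98 ] F [0.03 0.13 0.19] gap 0.8092204533882182
tool axes (cols) [[-0.9926, 0.1212, -0.0006], [0.1212, 0.9926, -0.0003], [0.0006, -0.0004, -1.0]]
tip z -18.5
carrier [0.426  0.3425] 0.033 z 0.0169 tool delta mm [-0.9  2.8 -0. ]
```

>>> drive_tool(plan=[[-0.001, 0.003, 0.02, 0, 0, 0, 1], [0, 0, 0.03, 0, 0, 0, 1], [0, 0, 0.03, 0, 0, 0, 1], [0, 0, 0.03, 0, 0, 0, 1], [0, 0, 0.03, 0, 0, 0, 1], [0, 0, 0.03, 0, 0, 0, 1], [0, 0, 0.02, 0, 0, 0, 1], [0, 0, 0.013, 0, 0, 0, 1], [0, 0, 0, 0, 0, 0, 1]])

```text
t: 3.1
tcp_pos: [0.4254, 0.3423, 0.0192]
tool_rot: [0.064, 0.998, -0.001, -0.002]
force: [-0.5, -0.9, -0.5]
finger_gap: 1.001
gripper_force: 0.0
```

```bash
python3 carr.py w2 .426 .3425 .016
```

```text
t 3.1 tcp [0.4254 0.3423 0.0192] q [ 0.473  0.743  1.77  -0.     0.632 -0.969] F [-0.47 -0.87 -0.53] gap 1.000957031761519
tool axes (cols) [[-0.9917, 0.1284, -0.0031], [0.1284, 0.9917, -0.0016], [0.0029, -0.002, -1.0]]
tip z 18.9
carrier [0.4259 0.3425] 0.0332 z 0.0169 tool delta mm [-0.4  0.2 -0. ]
```

>>> drive_tool(plan=[[0, 0, 0.006, 0, 0, 0, 1], [0, 0, 0.006, 0, 0, 0, 1], [0, 0, 0.003, 0, 0, 0, 1]])

```text
t: 3.45
tcp_pos: [0.4266, 0.343, 0.006]
tool_rot: [0.064, 0.998, 0.0, 0.0]
force: [-1.0, -0.6, 0.5]
finger_gap: 1.001
gripper_force: 0.0
```

>>> drive_tool(plan=[[0, 0, 0.004, 0, 0, 0, 1], [0, 0, 0.004, 0, 0, 0, 1], [0, 0, 0, 0, 0, 0, 1]])

```text
t: 3.75
tcp_pos: [0.4261, 0.3427, -0.0026]
tool_rot: [0.064, 0.998, -0.0, -0.0]
force: [-0.1, 0.2, 0.6]
finger_gap: 0.998
gripper_force: 0.0
```

>>> drive_tool(plan=[[0, 0, 0.003, 0, 0, 0, 1], [0, 0, 0.003, 0, 0, 0, 1], [0, 0, 0.003, 0, 0, 0, 1], [0, 0, 0, 0, 0, 0, 1]])

```text
t: 4.15
tcp_pos: [0.4261, 0.3427, -0.0116]
tool_rot: [0.064, 0.998, -0.0, -0.0]
force: [-0.0, 0.2, -0.0]
finger_gap: 1.0
gripper_force: 0.0
```

Run:
```python
from h import *
from station import manip
print(manip.sense()["tcp_pos"],manip.sense()["force"])
for n in("scene","side"):
    s=manip.snapshot(n);P=pts(s)
    k=(np.hypot(P[...,0]-.426,P[...,1]-.343)<.075)&(P[...,2]>.0)&(P[...,2]<.15)
    d=np.hypot(P[...,0]-.426,P[...,1]-.343);dy=abs((P[...,0]-.426)*.128+(P[...,1]-.343)*.99)
    f=P[k&(dy>.039)&(P[...,2]>.003)];print(n,len(f),np.sort(f[:,2])[:8].round(4))
    cv2.imwrite(f"pics/{n}1.png",s["image"][:,:,::-1])
a=cv2.imread("pics/side1.png")[110:240,110:300];cv2.imwrite("pics/s1c.png",cv2.resize(a,None,fx=3,fy=3,interpolation=2))
```

```text
[ 0.4260958   0.34273463 -0.01164272] [-0.01249939  0.24737158 -0.04973483]
scene 662 [0.0036 0.0041 0.0044 0.0048 0.0057 0.0059 0.0066 0.0066]
side 460 [0.0036 0.0048 0.0049 0.0051 0.0057 0.0066 0.0069 0.0081]
```

View pics/s1c.png

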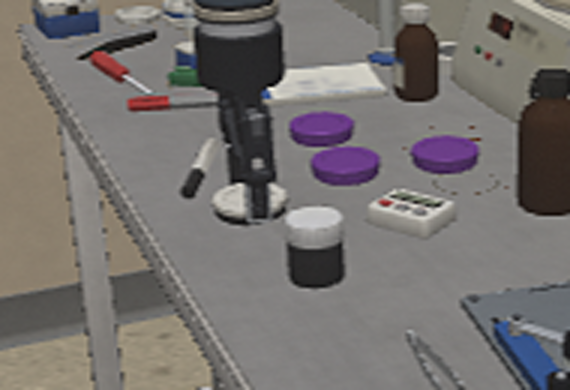

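The picture shows the fingers straddling the carrier at about (255,205), tips just above the bench.

>>> drive_tool(plan=[[0, 0, 0, 0, 0, 0, 0.6], [0, 0, 0, 0, 0, 0, 0.4], [0, 0, 0, 0, 0, 0, 0.3], [0, 0, 0, 0, 0, 0, 0.3], [0, 0, 0, 0, 0, 0, 0.3]], newtons=25)

```text
t: 4.75
tcp_pos: [0.4265, 0.3429, -0.0107]
tool_rot: [0.064, 0.998, 0.0, 0.0]
force: [-0.4, -0.9, 5.5]
finger_gap: 0.758
gripper_force: 27.3
```

>>> drive_tool(plan=[[0, 0, -0.01, 0, 0, 0, 0.3], [0, 0, -0.02, 0, 0, 0, 0.3], [0, 0, -0.03, 0, 0, 0, 0.3], [0, 0, -0.03, 0, 0, 0, 0.3], [0, 0, -0.03, 0, 0, 0, 0.3], [0, 0, 0, 0, 0, 0, 0.3]])

```text
t: 5.35
tcp_pos: [0.4289, 0.3444, 0.1128]
tool_rot: [0.064, 0.998, 0.002, 0.004]
force: [0.8, 0.5, -0.6]
finger_gap: 0.762
gripper_force: 28.1
```

Run:
```python
from h import *
from station import manip
st=manip.sense();print(st["tcp_pos"],st["force"],st["finger_gap"])
s=manip.snapshot("wrist");pose=(st["tcp_pos"],st["tool_rot"]);P=pts(s,pose);Q=pts(s,([0,0,0],[0,0,0,1]))
im=s["image"].astype(int);k=(im.min(2)>140)&(np.hypot(Q[...,0],Q[...,1])<.04)&(Q[...,2]<.02)
p=Q[k];print(len(p),np.percentile(p,[1,25,50,75,99],axis=0).round(4)); a=np.c_[p[:,:2],np.ones(len(p))]
print("plane",np.linalg.lstsq(a,p[:,2],rcond=None)[0])
h=cv2.convexHull(p[:,:2].astype(np.float32))[:,0].astype(float);print(circ(h))
a=s["image"][:,:,::-1];b=manip.snapshot("side")["image"][60:260,80:340,::-1]
cv2.imwrite("pics/w3.png",np.hstack([cv2.resize(a,(400,300)),cv2.resize(b,(390,300))]))
```

```text
[0.42889074 0.34438651 0.11284527] [ 0.830818    0.49610747 -0.55195565] 0.7619028320477561
13654 [[-0.0284 -0.0315 -0.0521]
 [-0.0101 -0.0139 -0.0282]
 [ 0.0047 -0.0005 -0.0276]
 [ 0.0169  0.0134 -0.027 ]
 [ 0.0323  0.0309 -0.0258]]
plane [-0.00448957 -0.00090039 -0.02784449]
(array([ 0.00159145, -0.00091043]), np.float64(0.033773147938800215))
```

View pics/w3.png

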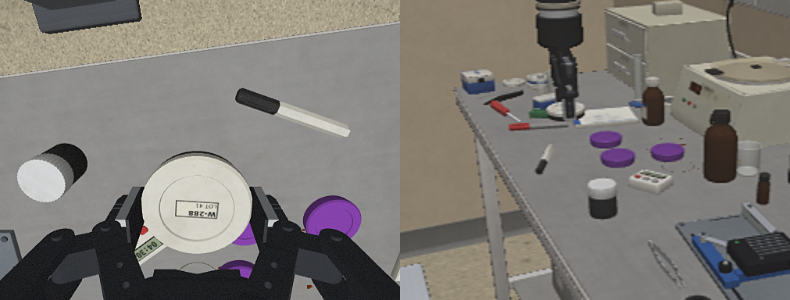

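The left part shows the carrier held flat and centred at (197,205), and the side view shows nothing else disturbed. I'll carry it to the dock.

>>> drive_tool(plan=[[-0.019, -0.027, 0, 0, 0, 0, 0.3], [-0.02, -0.028, 0, 0, 0, 0, 0.3], [-0.02, -0.028, 0, 0, 0, 0, 0.3], [-0.02, -0.028, 0, 0, 0, 0, 0.3], [-0.02, -0.028, 0, 0, 0, 0, 0.3], [-0.02, -0.028, 0, 0, 0, 0, 0.3], [-0.02, -0.028, 0, 0, 0, 0, 0.3], [-0.02, -0.028, 0, 0, 0, 0, 0.3], [-0.02, -0.028, 0, 0, 0, 0, 0.3], [-0.016, -0.026, 0, 0, 0, 0, 0.3]])

```text
t: 6.45
tcp_pos: [0.5842, 0.0418, 0.1068]
tool_rot: [0.064, 0.998, 0.0, -0.002]
force: [0.7, 0.2, -0.4]
finger_gap: 0.756
gripper_force: 28.1
```

>>> drive_tool(plan=[[0, 0, 0.02, 0, 0, 0, 0.3], [0, 0, 0.015, 0, 0, 0, 0.3], [0, 0, 0, 0, 0, 0, 0.3], [0, 0, 0, 0, 0, 0, 0.3]])

```text
t: 6.85
tcp_pos: [0.5835, 0.0435, 0.0724]
tool_rot: [0.064, 0.998, 0.0, -0.002]
force: [-0.3, -0.8, -0.1]
finger_gap: 0.761
gripper_force: 28.2
```

```bash
cat > dock.py <<'E'
exec(open("look.py").read())
X=np.array([.992,-.1263]);Y=np.array([.1263,.992]);O=.569*X+.0211*Y
D=lambda p:np.stack([(p[...,:2]-O)@X,(p[...,:2]-O)@Y],-1)*1e3
print("tcp dock",D(st["tcp_pos"]).round(1))
U=np.c_[np.r_[X,0],np.r_[Y,0]];print("dock x,y axes in tool",(M.T@U).T.round(3).tolist())
E
cat > d1.py <<'E'
exec(open("dock.py").read())
im=s["image"].astype(int);G=D(P);Z=P[...,2]
k=(abs(Z-.028)<.006)&(im.min(2)>140)&(abs(G[...,0]-46)<15)
r=[]
for v in range(0,384,6):
  for y0 in [0]:
    pass
g=G[k];
for y0 in range(-150,140,10):
    a=g[(g[:,1]>=y0)&(g[:,1]<y0+10),0]
    if len(a)>20:r.append((y0+5,a.min().round(1),a.max().round(1)))
print("fence",r, "z",np.median(Z[k]).round(4))
Q=pts(s,([0,0,0],[0,0,0,1]));k=(im.min(2)>140)&(Q[...,2]<-.02)&(Q[...,2]>-.035)&(np.hypot(Q[...,0],Q[...,1])<.045)
m=cv2.morphologyEx(k.astype(np.uint8),cv2.MORPH_OPEN,np.ones((5,5)))>0
p=Q[m];
# extents along tool x (fingers are along y)
q=p[abs(p[:,1])<.012];print("lid x ext",q[:,0].min().round(4),q[:,0].max().round(4),"z",np.median(q[:,2]))
E
python3 d1.py w4
```

```text
t 6.85 tcp [0.5835 0.0435 0.0724] q [-0.116  0.684  1.651  0.     0.81  -1.56 ] F [-0.3  -0.79 -0.15] gap 0.7613977034010685
tool axes (cols) [[-0.9919, 0.127, -0.0033], [0.127, 0.9919, 0.0004], [0.0033, -0.0, -1.0]]
tip z -21.7
tcp dock [ 4.3 95.7]
dock x,y axes in tool [[-1.0, 0.001, -0.003], [0.001, 1.0, -0.0]]
fence [(-25, np.float64(46.7), np.float64(51.9)), (-15, np.float64(39.6), np.float64(52.3)), (-5, np.float64(39.4), np.float64(52.1)), (5, np.float64(39.0), np.float64(51.8)), (15, np.float64(38.8), np.float64(51.8))] z 0.0295
lid x ext -0.0315 0.0341 z -0.02738902159742744
```

>>> drive_tool(plan=[[-0.0015, 0, 0.02, 0, 0, 0, 0.3], [0, 0, 0.02, 0, 0, 0, 0.3], [0, 0, 0.015, 0, 0, 0, 0.3], [0, 0, 0.008, 0, 0, 0, 0.3], [0, 0, 0.004, 0, 0, 0, 0.3], [0, 0, 0, 0, 0, 0, 0.3], [0, 0, 0, 0, 0, 0, 0.3]])

```text
t: 7.6
tcp_pos: [0.5862, 0.0432, 0.0073]
tool_rot: [0.064, 0.998, 0.0, 0.0]
force: [-1.0, 0.2, -0.4]
finger_gap: 0.766
gripper_force: 28.2
```

>>> drive_tool(plan=[[0, 0, 0.003, 0, 0, 0, 0.3], [0, 0, 0.001, 0, 0, 0, 0.3], [0, 0, 0, 0, 0, 0, 0.3]])

```text
t: 7.9
tcp_pos: [0.5861, 0.0431, 0.0029]
tool_rot: [0.064, 0.998, -0.0, 0.0]
force: [-0.6, -0.5, -0.1]
finger_gap: 0.761
gripper_force: 28.2
```

>>> drive_tool(plan=[[0, 0, 0.002, 0, 0, 0, 0.3], [0, 0, 0.001, 0, 0, 0, 0.3], [0, 0, 0, 0, 0, 0, 0.3]])

```text
t: 8.2
tcp_pos: [0.5861, 0.0431, -0.0004]
tool_rot: [0.064, 0.998, 0.0, 0.0]
force: [-0.3, 0.1, -0.4]
finger_gap: 0.76
gripper_force: 28.2
```

>>> drive_tool(plan=[[0, 0, 0.001, 0, 0, 0, 0.3], [0, 0, 0.001, 0, 0, 0, 0.3], [0, 0, 0, 0, 0, 0, 0.3]])

```text
t: 8.5
tcp_pos: [0.5861, 0.0432, -0.0023]
tool_rot: [0.064, 0.998, 0.0, 0.0]
force: [-0.7, -1.2, -1.8]
finger_gap: 0.764
gripper_force: 28.2
```

>>> drive_tool(plan=[[0, 0, 0.001, 0, 0, 0, 0.3], [0, 0, 0, 0, 0, 0, 0.3]])

```text
t: 8.7
tcp_pos: [0.5861, 0.0431, -0.0027]
tool_rot: [0.064, 0.998, -0.0, 0.0]
force: [-1.9, -0.7, 3.3]
finger_gap: 0.762
gripper_force: 28.5
```

>>> drive_tool(plan=[[0, 0, 0, 0, 0, 0, 0.65], [0, 0, 0, 0, 0, 0, 0.8], [0, 0, 0, 0, 0, 0, 1], [0, 0, 0, 0, 0, 0, 1], [0, 0, -0.01, 0, 0, 0, 1], [0, 0, -0.02, 0, 0, 0, 1], [0, 0, -0.03, 0, 0, 0, 1], [0, 0, -0.03, 0, 0, 0, 1], [0, 0, 0, 0, 0, 0, 1]])

```text
t: 9.6
tcp_pos: [0.5894, 0.0429, 0.0915]
tool_rot: [0.064, 0.998, -0.0, 0.005]
force: [0.6, 0.0, 0.3]
finger_gap: 1.007
gripper_force: 0.0
```

```bash
cat > d2.py <<'E'
exec(open("dock.py").read())
im=s["image"].astype(int);G=D(P);Z=P[...,2]
k=(abs(Z-.0255)<.005)&(im.min(2)>130)&(G[...,0]<39.5)&(abs(G[...,0]-5)<45)&(abs(G[...,1]-float(sys.argv[2]))<45)
m=cv2.morphologyEx(k.astype(np.uint8),cv2.MORPH_OPEN,np.ones((5,5)))
_,L,S,_=cv2.connectedComponentsWithStats(m);p=G[L==1+S[1:,4].argmax()];z=Z[L==1+S[1:,4].argmax()]
c,r=circ(cv2.convexHull(p.astype(np.float32))[:,0].astype(float));print("carrier dock",c.round(1),r.round(1),"z",np.median(z).round(4),"ext",p.min(0),p.max(0))
a=np.c_[p,np.ones(len(p))];print("tilt",np.linalg.lstsq(a,z*1e3,rcond=None)[0].round(4))
kf=(abs(Z-.028)<.006)&(im.min(2)>140)&(abs(G[...,0]-46)<15);g=G[kf];print("fence x pct",np.percentile(g[:,0],[1,50,99]).round(1))
E
python3 d2.py w5 95
```

```text
t 9.6 tcp [0.5894 0.0429 0.0915] q [-0.116  0.656  1.636  0.     0.84  -1.56 ] F [0.59 0.05 0.27] gap 1.0066536063860423
tool axes (cols) [[-0.9919, 0.1269, 0.0093], [0.1269, 0.9919, -0.001], [-0.0094, 0.0001, -1.0]]
tip z -23.3
tcp dock [10.2 95.9]
dock x,y axes in tool [[-1.0, 0.001, 0.009], [0.001, 1.0, 0.0]]
carrier dock [ 6.3 95.4] 33.1 z 0.0249 ext [-26.91245759  62.67830783] [ 38.72493285 128.20990455]
tilt [ 2.60000e-03 -8.00000e-04  2.49686e+01]
fence x pct [31.7 45.8 52.5]
```

View pics/w5.png

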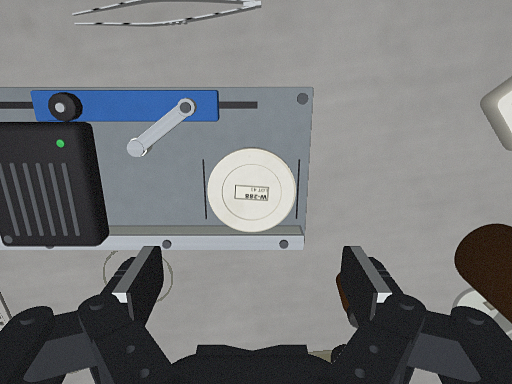

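The carrier lies flat between the scribed lines at (252,190), right by the fence. Now I'll move behind it, turn and close the fingers to push.

>>> drive_tool(plan=[[0.006, 0.02, 0, 0, 0, 0, 0.5], [0.006, 0.02, 0, 0, 0, 0, 0], [0.005, 0.021, 0, 0, 0, 0, -1], [0, 0, 0, 0, 0, 8.3, -1], [0, 0, 0, 0, 0, 8.3, -1], [0, 0, 0, 0, 0, 8.3, -1], [0, 0, 0, 0, 0, 8.3, -1], [0, 0, 0, 0, 0, 8.3, -1], [0, 0, 0, 0, 0, 8.3, -1]])

```text
t: 10.55
tcp_pos: [0.5759, 0.1058, 0.0857]
tool_rot: [0.481, 0.877, -0.001, -0.001]
force: [-0.4, 0.7, 0.1]
finger_gap: -0.006
gripper_force: 0.0
```

>>> drive_tool(plan=[[0, 0, 0, 0, 0, 8.4, -1], [0, 0, 0, 0, 0, 8.4, -1], [0, 0, 0, 0, 0, 8.4, -1], [0, 0, 0, 0, 0, 0, -1], [0, 0, 0, 0, 0, 0, -1]])

```text
t: 11.05
tcp_pos: [0.5763, 0.1058, 0.0861]
tool_rot: [0.657, 0.754, -0.001, -0.001]
force: [1.0, 0.2, 0.6]
finger_gap: 0.001
gripper_force: 0.0
```

```bash
python3 d2.py w6 95
python3 - <<'E'
from h import *
s=dict(np.load("pics/w6.npz"));Q=pts(s,([0,0,0],[0,0,0,1]))
k=(abs(Q[...,0])<.03)&(abs(Q[...,1])<.05)&(Q[...,2]<.03);F=Q[k]*1e3;print(len(F))
for z in range(-90,20,6):
    f=F[(F[:,2]>=z)&(F[:,2]<z+6)]
    if len(f)>5:print(z,len(f),f.min(0).round(0),f.max(0).round(0))
E
```

```text
t 11.05 tcp [0.5763 0.1058 0.0861] q [-0.009  0.663  1.643 -0.     0.837 -0.146] F [0.97 0.19 0.55] gap 0.0006839235723618049
tool axes (cols) [[-0.137, 0.9906, -0.0017], [0.9906, 0.137, 0.0], [0.0002, -0.0017, -1.0]]
tip z -15.8
tcp dock [-10.7 156.7]
dock x,y axes in tool [[-0.261, 0.965, -0.002], [0.965, 0.261, -0.0]]
carrier dock [ 30.4 110.2] 9.5 z 0.0253 ext [ 23.21945843 100.75731606] [ 38.31078539 121.10445228]
tilt [-0.1657 -0.0965 41.078 ]
fence x pct [31.3 44.1 52.1]
33907
-90 5594 [ -2. -50. -90.] [ 18.  50. -84.]
-84 5608 [ -9. -50. -84.] [ 18.  50. -78.]
-78 3542 [-11. -50. -78.] [ 18.  48. -72.]
-72 3426 [-10. -44. -72.] [ 13.  43. -66.]
-66 4265 [-12. -39. -66.] [ 14.  38. -60.]
-60 2050 [-12. -35. -60.] [ 14.  34. -54.]
-54 595 [ -5. -28. -54.] [ 14.  27. -48.]
-48 663 [-11.  -9. -48.] [ 12.   9. -42.]
-42 442 [  5. -14. -42.] [ 12.  13. -36.]
-36 420 [  6. -14. -36.] [ 12.  13. -30.]
-30 411 [  6. -14. -30.] [ 12.  13. -24.]
-24 334 [  6. -14. -24.] [ 11.  13. -18.]
-18 191 [  6. -12. -18.] [ 11.  12. -12.]
```

>>> drive_tool(plan=[[0, 0, 0.02, 0, 0, 0, -1], [0, 0, 0.02, 0, 0, 0, -1], [0, 0, 0.02, 0, 0, 0, -1], [0, 0, 0.015, 0, 0, 0, -1], [0, 0, 0.007, 0, 0, 0, -1], [0, 0, 0, 0, 0, 0, -1], [0, 0, 0, 0, 0, 0, -1]])

```text
t: 11.8
tcp_pos: [0.5774, 0.1058, 0.0052]
tool_rot: [0.658, 0.753, 0.0, 0.0]
force: [-0.5, -0.3, 0.6]
finger_gap: -0.001
gripper_force: 0.0
```

>>> drive_tool(plan=[[-0.005, 0, 0, 0, 0, 0, -1], [-0.004, 0, 0, 0, 0, 0, -1], [-0.004, 0, 0, 0, 0, 0, -1], [0, 0, 0, 0, 0, 0, -1]])

```text
t: 12.2
tcp_pos: [0.5792, 0.0922, 0.0053]
tool_rot: [0.658, 0.753, 0.0, 0.0]
force: [0.3, -0.1, 1.1]
finger_gap: 0.003
gripper_force: 0.0
```

```bash
python3 - <<'E'
from h import *
from station import manip
st=manip.sense();print(st["tcp_pos"],st["force"])
b=manip.snapshot("side")["image"][180:300,240:400,::-1];a=manip.snapshot("scene")["image"][190:310,260:420,::-1]
cv2.imwrite("pics/p1.png",np.hstack([cv2.resize(x,None,fx=2.5,fy=2.5,interpolation=2) for x in(a,b)]))
E
python3 dock.py w7|grep dock
```

```text
[0.5791894  0.09215632 0.00526483] [ 0.28992746 -0.08095408  1.11348825]
tcp dock [ -6.5 143.9]
dock x,y axes in tool [[-0.258, 0.966, 0.0], [0.966, 0.258, 0.0]]
```

View pics/p1.png

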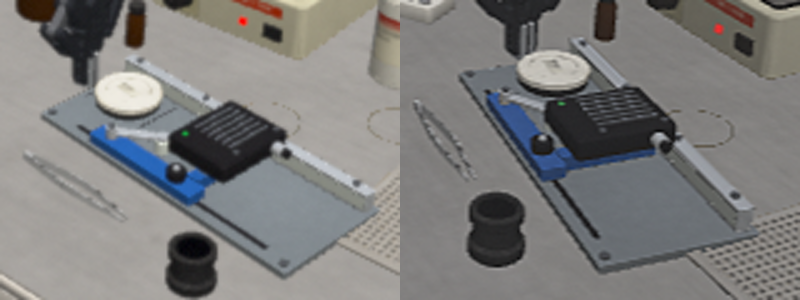

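The pusher stands behind the carrier, the carrier is flat by the fence, and the catch arm and head are ahead.

>>> drive_tool(plan=[[0, 0, 0.003, 0, 0, 0, -1], [-0.003, 0, 0, 0, 0, 0, -1], [-0.002, 0, 0, 0, 0, 0, -1], [-0.002, 0, 0, 0, 0, 0, -1], [-0.001, 0, 0, 0, 0, 0, -1], [0, 0, 0, 0, 0, 0, -1]])

```text
t: 12.95
tcp_pos: [0.5798, 0.0848, 0.0018]
tool_rot: [0.658, 0.753, -0.0, 0.0]
force: [-0.4, 0.2, 0.1]
finger_gap: 0.003
gripper_force: 0.0
```

```bash
cat > d3.py <<'E'
# carrier + fence in dock coords from the fixed cameras
from h import *
from station import manip
import sys
X=np.array([.992,-.1263]);Y=np.array([.1263,.992]);O=.569*X+.0211*Y
st=manip.sense();print("t",st["t"],"tcp dock",(((st["tcp_pos"][:2]-O)@X)*1e3).round(1),(((st["tcp_pos"][:2]-O)@Y)*1e3).round(1),"z",st["tcp_pos"][2].round(4),"F dock",(st["force"][:2]@X).round(1),(st["force"][:2]@Y).round(1),st["force"][2].round(1))
y0=float(sys.argv[1])
for n in("scene","side"):
    s=manip.snapshot(n);P=pts(s);im=s["image"].astype(int)
    g=np.stack([(P[...,:2]-O)@X,(P[...,:2]-O)@Y],-1)*1e3
    k=(abs(P[...,2]-.024)<.004)&(im.min(2)>130)&(abs(g[...,0]-3)<34)&(abs(g[...,1]-y0)<42)
    m=cv2.morphologyEx(k.astype(np.uint8),cv2.MORPH_OPEN,np.ones((3,3)))
    _,L,S,_=cv2.connectedComponentsWithStats(m);p=g[L==1+S[1:,4].argmax()];z=P[...,2][L==1+S[1:,4].argmax()]*1e3
    c,r=circ(cv2.convexHull(p.astype(np.float32))[:,0].astype(float))
    print(n,c.round(1),r.round(1),"ext",p.min(0).round(1),p.max(0).round(1),"tilt",np.linalg.lstsq(np.c_[p,np.ones(len(p))],z,rcond=None)[0].round(3))
E
python3 d3.py 95
```

```text
t 12.95 tcp dock -4.6 136.2 z 0.0018 F dock -0.5 0.1 0.1
scene [ 4.8 92. ] 33.4 ext [-30.   58.8] [ 36.5 125.5] tilt [ 2.0000e-03 -4.0000e-03  2.3222e+01]
side [ 6.5 92.4] 32.5 ext [-25.4  57.7] [ 35.8 127.1] tilt [-2.0000e-03  1.0000e-03  2.3451e+01]
```

>>> drive_tool(plan=[[-0.0029, -0.0008, 0, 0, 0, 0, -1], [-0.0029, -0.0008, 0, 0, 0, 0, -1], [-0.0029, -0.0008, 0, 0, 0, 0, -1], [-0.0029, -0.0008, 0, 0, 0, 0, -1], [-0.0029, -0.0008, 0, 0, 0, 0, -1], [-0.0029, -0.0008, 0, 0, 0, 0, -1], [0, 0, 0, 0, 0, 0, -1]])

```text
t: 13.75
tcp_pos: [0.5774, 0.0666, 0.0018]
tool_rot: [0.658, 0.753, -0.0, 0.0]
force: [-0.1, 0.1, -0.9]
finger_gap: 0.002
gripper_force: 0.0
```

```bash
python3 d3.py 75
```

```text
t 13.75 tcp dock -4.7 117.9 z 0.0018 F dock -0.1 0.1 -0.9
scene [ 5.1 73.8] 33.1 ext [-27.5  40.3] [ 37.  105.7] tilt [-1.0000e-03  0.0000e+00  2.2976e+01]
side [ 6.2 74.4] 32.3 ext [-26.   42.8] [ 36.5 108.7] tilt [0.0000e+00 7.0000e-03 2.2955e+01]
```

>>> drive_tool(plan=[[-0.0029, -0.0008, 0, 0, 0, 0, -1], [-0.0029, -0.0008, 0, 0, 0, 0, -1], [-0.0029, -0.0008, 0, 0, 0, 0, -1], [-0.0029, -0.0008, 0, 0, 0, 0, -1], [-0.0029, -0.0008, 0, 0, 0, 0, -1], [-0.0029, -0.0008, 0, 0, 0, 0, -1], [-0.0029, -0.0008, 0, 0, 0, 0, -1], [-0.0029, -0.0008, 0, 0, 0, 0, -1], [-0.0029, -0.0008, 0, 0, 0, 0, -1], [-0.0029, -0.0008, 0, 0, 0, 0, -1]])

```text
t: 14.85
tcp_pos: [0.5733, 0.0371, 0.0018]
tool_rot: [0.658, 0.753, 0.0, 0.0]
force: [-0.3, 0.5, -0.2]
finger_gap: -0.001
gripper_force: 0.3
```

```bash
python3 d3.py 45
```

```text
t 14.85 tcp dock -5.0 88.1 z 0.0018 F dock -0.3 0.4 -0.2
scene [ 5.5 45.4] 32.1 ext [-25.9  17.3] [36.3 77.7] tilt [-1.0000e-03 -8.0000e-03  2.3359e+01]
side [ 5.3 49.5] 28.6 ext [-26.   38.6] [36.4 77.8] tilt [-6.0000e-03  1.0000e-02  2.2901e+01]
```

Still tracking along the fence. Next is the catch zone, in 2 mm rows.

>>> drive_tool(plan=[[-0.0019, -0.0005, 0, 0, 0, 0, -1], [-0.0019, -0.0005, 0, 0, 0, 0, -1], [-0.0019, -0.0005, 0, 0, 0, 0, -1], [-0.0019, -0.0005, 0, 0, 0, 0, -1], [-0.0019, -0.0005, 0, 0, 0, 0, -1], [-0.0019, -0.0005, 0, 0, 0, 0, -1], [-0.0019, -0.0005, 0, 0, 0, 0, -1]])

```text
t: 15.65
tcp_pos: [0.5708, 0.0243, 0.0018]
tool_rot: [0.658, 0.753, -0.0, -0.001]
force: [-1.9, 4.5, 2.0]
finger_gap: 0.002
gripper_force: 2.3
```

>>> drive_tool(plan=[[-0.0019, -0.0005, 0, 0, 0, 0, -1], [-0.0019, -0.0005, 0, 0, 0, 0, -1], [-0.0019, -0.0005, 0, 0, 0, 0, -1]])

```text
t: 15.95
tcp_pos: [0.5699, 0.0185, 0.0018]
tool_rot: [0.658, 0.753, -0.0, -0.001]
force: [-1.0, 4.6, 2.6]
finger_gap: -0.002
gripper_force: 2.7
```

>>> drive_tool(plan=[[-0.0019, -0.0005, 0, 0, 0, 0, -1], [-0.0019, -0.0005, 0, 0, 0, 0, -1], [-0.0019, -0.0005, 0, 0, 0, 0, -1]])

```text
t: 16.25
tcp_pos: [0.569, 0.0127, 0.0018]
tool_rot: [0.658, 0.753, -0.0, -0.001]
force: [-1.8, 5.1, 3.3]
finger_gap: -0.0
gripper_force: 2.8
```

>>> drive_tool(plan=[[-0.0019, -0.0005, 0, 0, 0, 0, -1], [-0.0019, -0.0005, 0, 0, 0, 0, -1], [-0.0019, -0.0005, 0, 0, 0, 0, -1]])

```text
t: 16.55
tcp_pos: [0.5681, 0.0068, 0.0018]
tool_rot: [0.658, 0.753, -0.0, -0.001]
force: [-2.2, 5.2, 3.1]
finger_gap: 0.002
gripper_force: 2.7
```

```bash
python3 d3.py 15
```

```text
t 16.55 tcp dock -6.3 57.4 z 0.0018 F dock -2.8 4.9 3.1
scene [ 4.6 24.7] 26.8 ext [-26.3  17.6] [32.9 49.4] tilt [-1.800e-02 -4.000e-03  2.344e+01]Traceback (most recent call last):
  File "d3.py", line 13, in <module>
    _,L,S,_=cv2.connectedComponentsWithStats(m);p=g[L==1+S[1:,4].argmax()];z=P[...,2][L==1+S[1:,4].argmax()]*1e3
                                                         ~~~~~~~~~~~~~~^^
ValueError: attempt to get argmax of an empty sequence
```

>>> drive_tool(plan=[[-0.0019, -0.0004, 0, 0, 0, 0, -1], [-0.0019, -0.0004, 0, 0, 0, 0, -1], [-0.0019, -0.0004, 0, 0, 0, 0, -1]])

```text
t: 16.95
tcp_pos: [0.5677, 0.001, 0.0017]
tool_rot: [0.658, 0.753, -0.001, -0.001]
force: [-3.0, 5.0, 2.7]
finger_gap: -0.003
gripper_force: 2.6
```

>>> drive_tool(plan=[[-0.0019, -0.0004, 0, 0, 0, 0, -1], [-0.0014, -0.0003, 0, 0, 0, 0, -1]])

```text
t: 17.15
tcp_pos: [0.5676, -0.0026, 0.0017]
tool_rot: [0.658, 0.753, -0.001, -0.001]
force: [-2.8, 4.1, 2.6]
finger_gap: -0.003
gripper_force: 2.3
```

>>> drive_tool(plan=[[-0.001, -0.0002, 0, 0, 0, 0, -1], [-0.001, -0.0002, 0, 0, 0, 0, -1]])

```text
t: 17.35
tcp_pos: [0.5679, -0.005, 0.0017]
tool_rot: [0.658, 0.753, -0.0, -0.001]
force: [-2.1, 3.1, 3.0]
finger_gap: -0.0
gripper_force: 2.0
```

>>> drive_tool(plan=[[-0.001, -0.0002, 0, 0, 0, 0, -1], [-0.001, -0.0002, 0, 0, 0, 0, -1]])

```text
t: 17.55
tcp_pos: [0.5685, -0.0074, 0.0017]
tool_rot: [0.658, 0.753, -0.0, 0.0]
force: [-2.5, 2.0, 0.6]
finger_gap: -0.002
gripper_force: 1.4
```

>>> drive_tool(plan=[[-0.001, -0.0003, 0, 0, 0, 0, -1], [-0.001, -0.0003, 0, 0, 0, 0, -1]])

```text
t: 17.75
tcp_pos: [0.5685, -0.0083, 0.0018]
tool_rot: [0.659, 0.752, 0.001, -0.0]
force: [-0.4, 9.7, 1.1]
finger_gap: 0.003
gripper_force: 5.2
```

>>> drive_tool(plan=[[-0.001, -0.0003, 0, 0, 0, 0, -1], [-0.001, -0.0003, 0, 0, 0, 0, -1]])

```text
t: 17.95
tcp_pos: [0.5683, -0.0085, 0.0018]
tool_rot: [0.659, 0.752, 0.002, -0.001]
force: [1.4, 17.3, 1.0]
finger_gap: -0.0
gripper_force: 8.6
```

```bash
python3 dock.py w8|grep -v axes
python3 - <<'E'
import cv2
a=cv2.imread("pics/w8.png");cv2.imwrite("pics/w8c.png",a)
E
```

```text
t 17.95 tcp [ 0.5683 -0.0085  0.0018] q [-0.214  0.788  1.719  0.007  0.635 -0.351] F [ 1.43 17.28  0.99] gap -0.00026036388785640314
tip z -6.5
tcp dock [-4.1 42.2]
```

View pics/w8.png

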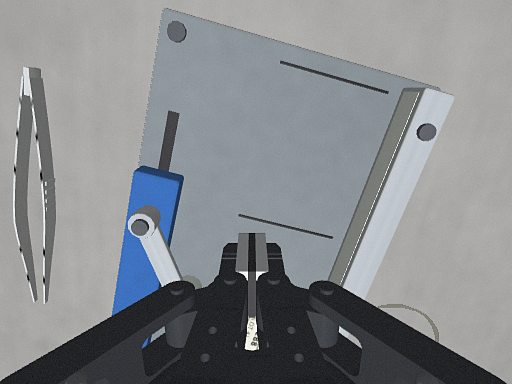

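The tool stalled at 17 N, below the 25 N limit, so the carrier is on the stop. I'll back off, rise and check.

>>> drive_tool(plan=[[0.002, 0.0005, 0, 0, 0, 0, -1], [0.005, 0.001, 0, 0, 0, 0, -1], [0.01, 0.0026, 0, 0, 0, 0, -1], [0.02, 0.005, 0, 0, 0, 0, -1], [0.02, 0.005, -0.01, 0, 0, 0, -1], [0.02, 0.005, -0.03, 0, 0, 0, -1], [0.02, 0, -0.04, 0, 0, 0, -1], [0, 0, -0.04, 0, 0, 0, -1], [0, 0, -0.02, 0, 0, 0, -1], [0, 0, 0, 0, 0, 0, -1]])

```text
t: 19.0
tcp_pos: [0.5772, 0.0876, 0.1457]
tool_rot: [0.658, 0.753, 0.003, 0.004]
force: [1.1, 0.4, -0.1]
finger_gap: -0.003
gripper_force: 0.0
```

Run:
```python
from h import *
from station import manip
st=manip.sense();print(st["t"],st["tcp_pos"],st["force"])
X=np.array([.992,-.1263]);Y=np.array([.1263,.992]);O=.569*X+.0211*Y
c=[]
for n in("scene","side"):
    s=manip.snapshot(n);P=pts(s);im=s["image"].astype(int);g=np.stack([(P[...,:2]-O)@X,(P[...,:2]-O)@Y],-1)*1e3
    k=(abs(P[...,2]-.024)<.004)&(im.min(2)>120)&(abs(g[...,0]-3)<34)&(abs(g[...,1]-10)<35);q=g[k]
    print(n,k.sum(),q.min(0).round(1),q.max(0).round(1))
    v,u=(190,270) if n=="scene" else (180,250)
    c.append(cv2.resize(s["image"][v:v+120,u:u+150,::-1],None,fx=2.6,fy=2.6,interpolation=2))
cv2.imwrite("pics/f1.png",np.hstack(c))
```

```text
19.0 [0.57723311 0.08762627 0.14567001] [ 1.05111131  0.4060541  -0.06270005]
scene 64 [-30.3  10.7] [31.7 30.9]Traceback (most recent call last):
  File "<stdin>", line 9, in <module>
    return umr_minimum(a, axis, None, out, keepdims, initial, where)
ValueError: zero-size array to reduction operation minimum which has no identity
```

Run:
```python
from h import *
from station import manip
c=[]
for n,(v,u) in(("scene",(190,270)),("side",(180,250)),("wrist",(150,100))):
    a=manip.snapshot(n)["image"][...,::-1]
    c.append(cv2.resize(a[v:v+120,u:u+150] if n!="wrist" else a,(375,300) if n!="wrist" else (400,300),interpolation=2))
cv2.imwrite("pics/f2.png",np.vstack([np.hstack(c[:2]),cv2.copyMakeBorder(c[2],0,0,0,350,0)]))
print(manip.sense()["force"])
```

```text
[ 0.23677211  0.2902662  -0.36980142]
```

View pics/f2.png

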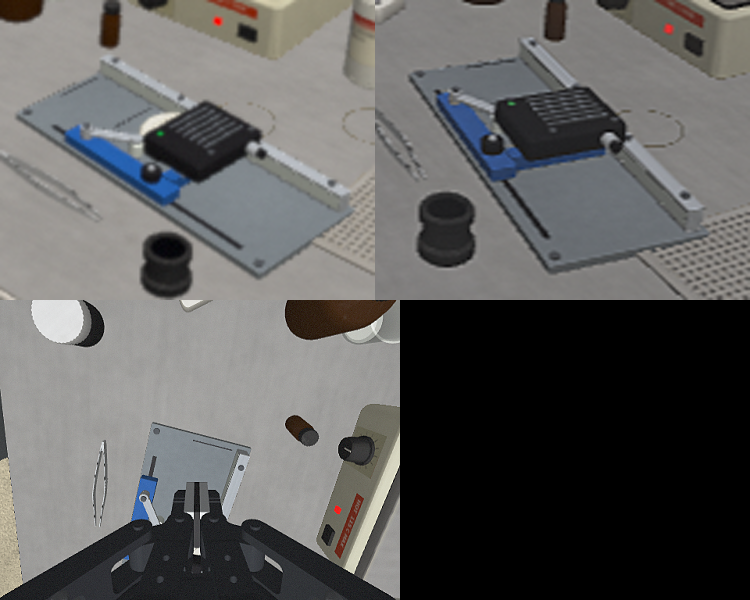

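The carrier's back half shows under the head at (160,125), with the catch arm closed behind it. The other objects are unmoved.

```bash
python3 -c "
from station import manip
print(manip.sign_off())"
```

```text
the job is handed in; nothing more can be done
None
```

The carrier is loaded, slid home along the fence to the stop (felt at about 17 N, under the 25 N limit) and held by the catch; the job was handed in at about 19 s, with the robot clear and no other object seen to move.

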